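Seat the stage disc in the microscope light base and clip it

ROBOT

A 7-joint arm with a two-finger parallel gripper is mounted at the origin on the work surface. World frame = base frame: x ahead of the robot, y to its left, z up, the work surface at z = 0. Lengths are in m, angles in rad, forces in N, time in s.
With the tool pointing down it reaches from about 0.4 to 0.85 m from the base axis. Payload 10.4 kg.
Tool frame: the origin (TCP) lies between the finger pads; the fingertips stand 17 mm ahead of it and the grasp point (between the pads) lies 2 mm behind it; z points along the fingers, y is the direction in which the jaws open and shut (so a half turn about z gives the same grasp; the last joint's range is limited). The gripper opens to 85 mm and grips with 20 to 120 N. Pads are 22 mm wide; open, the fingers measure 114 mm over their backs; the gripper's body (76 mm by 85 mm) begins 54 mm behind the grasp point. The pads swing forward as they close: fully open they stand 13 mm farther back than shut.
Start: joints at [-1.32, 0.332, -0.065, 1.46, 0.022, 1.35, -0.088], TCP at [0.169, 0.602, 0.248] pointing down, gripper open.
Joint ranges: [-2.6, 2.6], [-0.5, 2.12], [-1.47, 1.34], [0.16, 2.42], [-1.27, 4.41], [0.06, 2.06], [-2.6, 2.6]. Speed limits (rad/s): [2.22, 2.22, 2.79, 2.79, 3.14, 3.14, 3.14].

INTERFACE

Orientations are given as a unit quaternion [x, y, z, w].
In Python, from workcell import manip gives the robot as it stands.
- The arm moves only by the tool jog_arm, never from a script. Its argument "steps" is one flat list of numbers, 5 for each row, row after row: the finger opening in m, from 0 to 0.0854, then the shift along the tool's x, y, z in m, then the turn about the tool's z in rad. In form: [gripper, x, y, z, twist, gripper, x, y, z, twist, ...]. A call has exactly 10 rows; each row is the pose to reach, as a shift and turn from the pose commanded when the call began, along the tool's axes at that moment; what a row does not reach only later rows make up. A row lasts 1/10 s, in which the tool goes at most 50 mm and 8.59 degrees, less where a joint would pass 70% of its speed; a pose out of reach is approached as far as the arm can. A call with a gripper value outside its range is refused whole. The fingers move at their own pace and stop on an object; "grip_force" is the grip in N (left out, the last holds). Time passes only in rows, so rows that repeat a pose let the fingers close, or fill a call up. It gives the time, the measured TCP pose, the force and the opening at its end, in the units of the state.
- manip.get_obs(): the state, without advancing time (a new reading comes with each control period).
- manip.camera(name): name is "side" or "top" or "wrist"; returns (picture, depth): 384x512x3 uint8, red, green, blue; 384x512 float32, m along the optical axis (not along the pixel's ray), 0 where there is no reading.
- manip.calibration(name): a dict with "mtx" (3x3 intrinsics, pixels), "k1" (the pictures are not rectified: a ray, as slopes to the right and down, at radius r is drawn at 1 + k1 r^2 times it, then the intrinsics apply), "world_to_cam" (4x4, takes a point from world to camera coordinates). Camera axes: x right, y down, z forward; pixel columns grow to the right and rows downward; lengths in m; the calibration is good to about 2 mm. A picture is of the moment at which its call begins: read the wrist's pose just before it. calibration takes no time and is no camera call; for the wrist camera it gives the pose at the moment of the call.
- manip.hand_in(): hands the job in, once; it reports no verdict.
The state is a dict: "clock": time; "joint_pos": joint angles; "joint_velocities": joint speeds; "tau": joint torques, N m; "position": TCP position; "ee_rot": TCP orientation; "ft_force": force on the tool from outside, world axes, zero at the start; "torque": the same for the moment, N m; "grip_width": opening from 0.0 (shut) to 1.0 (fully open).
Only numpy, scipy, OpenCV 4.12 (cv2) and the standard library are available. Lean on these libraries where they do the work, as an engineer would, in place of code of your own. Each camera call takes 0.05 s, during which the arm holds its last target.

TASK

Push the loose black stage disc across the deck of the microscope light base with your fingertips until it drops into the round recess and lies flat and flush. Then push the upright post of the steel clip to swing the clip round to its stop, over the disc. Only push things: do not lift the disc or take it off the deck, and leave the eyepiece, jar, petri dish and bottle where they are.

Things in the scene. Friction and masses are not known exactly. Their poses are not given: they have to be found in the camera images.
- light_base: White microscope light base, fixed to the bench, a flat box 220 (x) x 250 (y) x 45 mm high, at any yaw. Origin on the bench (z = 0) under the axis of the round recess, z up. The box reaches from -110 to +110 mm along its x and -110 to +140 mm along its y. The flat deck is 45 mm above the bench. Switch and dial on its walls are only looks.
- recess (a point): Centre of the mouth of the round recess, at deck height (45 mm above the bench). The recess is 64 mm across and 6 mm deep with a flat floor (metal with an amber lamp window) 39 mm above the bench and a sharp rim with a 1 mm chamfer. Its axes are those of the light base.
- stage_disc: Loose, solid, matt black plastic disc, 60 mm in diameter, 6 mm thick, about 45 g. Origin at the centre of its underside, z up. Starts flat on the deck, beside the recess or partly over it, on the base's +y side, 48 to 73 mm from the recess axis. It stays up on the deck until within about 10 mm of the recess axis, then drops in, its top flush with the deck.
- clip (a joint): Angle of the steel swing clip about its vertical pivot. At 0 it points along the base's +x (open, clear of the recess); it grows counter-clockwise from above to its stop at 1.571, where it points along the base's +y, over the recess. Starts at 0 to 0.35, turns with light friction (about 0.6 N at the post) and stays where it is left.
- clip_post (a point): Centre of the top of the upright round post on the clip bar, 36 mm from the pivot. The post is 10 mm in diameter and rises to 28 mm above the deck (73 mm above the bench).
- clip_pivot (a point): Pivot of the clip at deck height, at x = 0, y = -52 mm from the recess axis in the base's frame; its head is 14 mm across and rises 11 mm above the deck. The clip is a bar 10 mm wide reaching 50 mm from here, its underside 3 mm and its top 7 mm above the deck: it passes above a seated disc but blocks a disc that still lies on the deck.
- eyepiece: Bystander: black microscope eyepiece, 32 mm across and 44 mm high, standing loose on the deck in the corner at base -x, -y. Origin at the centre of its underside.
- specimen_jar: Bystander: clear jar with white cap, 44 mm across, 60 mm high, on the bench beyond the base's -x side. Origin at the centre of its underside.
- petri_dish: Bystander: clear closed petri dish, 90 mm across, 16 mm high, on the bench beyond the base's -y side. Origin at the centre of its underside.
- reagent_bottle: Bystander: small white bottle with blue cap, 40 mm across, 85 mm high, on the bench beyond the base's +x side. Origin at the centre of its underside.
Mind the look-alikes: they are no part of the job. There is more than one size of the stage_disc; the one meant has the size given above.

How it is judged:
By the outcome, as a careful person would: the job done as asked, in the order asked, and still so for the second after the job is handed in, with the robot touching nothing.
It also fails if it takes over 48 s, if anything falls off the work surface, if the arm or the gripper's body presses on something with over 40 N, if the wrist force passes 120 N, or if a joint passes its speed limit or range.

## Working session

There is one attempt and no reset: what is moved stays moved. The work goes in short steps, Python scripts to look and compute and a tool call to move; the robot and the scene stay as the last step left them, time stands still between calls to the robot, and variables do not carry over. Pictures are saved under pics/ and viewed, and the job is handed in when it is done.

Besides the shell and the picture viewer there is one more tool, called after "Emit:" as name(argument=value, ...) on one line, values as JSON. jog_arm: Moves the arm, as the interface text tells. Its arguments: {"type":"object","properties":{"steps":{"type":"array"},"grip_force":{"type":"number"}},"required":["steps"]}

```bash
mkdir -p pics; cat > h.py <<'E'
import numpy as np, cv2
from workcell import manip
def cam(n):
    c=manip.calibration(n); p,d=manip.camera(n); return p,d,c
def save(p,f): cv2.imwrite(f,cv2.cvtColor(p,cv2.COLOR_RGB2BGR))
def ray(c,u,v):
    m=np.array(c["mtx"]); x=(u-m[0,2])/m[0,0]; y=(v-m[1,2])/m[1,1]
    k=c["k1"]; a,b=x,y
    for _ in range(30):
        s=1+k*(a*a+b*b); a,b=x/s,y/s
    return np.array([a,b,1.0])
def atz(c,u,v,z):
    T=np.linalg.inv(np.array(c["world_to_cam"])); d=T[:3,:3]@ray(c,u,v); o=T[:3,3]
    return o+d*(z-o[2])/d[2]
def proj(c,P):
    T=np.array(c["world_to_cam"]); q=T[:3,:3]@np.array(P)+T[:3,3]; a,b=q[0]/q[2],q[1]/q[2]
    s=1+c["k1"]*(a*a+b*b); m=np.array(c["mtx"]); return np.array([m[0,0]*a*s+m[0,2],m[1,1]*b*s+m[1,2]])
E
python3 - <<'E'
from h import *
import pickle
for n in("top","side"):
    p,d,c=cam(n); save(p,f"pics/{n}0.png"); pickle.dump((p,d,c),open(f"{n}0.pkl","wb"))
o=manip.get_obs(); print(o)
E
```

```text
{'clock': 0.1, 'joint_pos': array([-1.31959752,  0.33280051, -0.06469853,  1.46083411,  0.02161253,
        1.34987836, -0.08847535]), 'joint_velocities': array([ 9.61658582e-04, -8.87112393e-04, -5.22439129e-04, -2.19239230e-03,
        7.65903257e-05,  1.35244792e-03, -1.25109281e-03]), 'tau': array([ 1.56850456e-03, -6.26740766e+01,  4.94006008e-02, -3.92433035e+01,
        1.63831509e-02,  6.94322807e-03,  7.17397000e-06]), 'position': array([0.16891937, 0.60143154, 0.24761165]), 'ee_rot': array([ 1.36450006e-01,  9.90646769e-01, -6.10159727e-04, -5.05225125e-05]), 'ft_force': array([-1.52162535e+00, -4.65503472e-01,  4.94767087e-04]), 'torque': array([ 0.03465227,  0.04269735, -0.00792015]), 'grip_width': 0.9991247751618826}
```

View pics/top0.png

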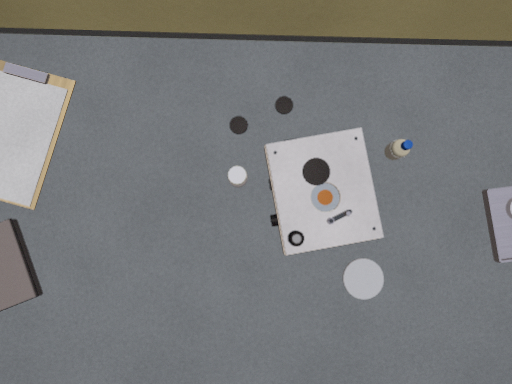

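View pics/side0.png

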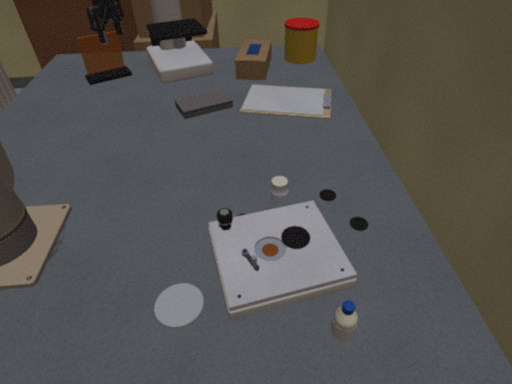

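```bash
python3 - <<'E'
from h import *
import pickle
p,d,c=pickle.load(open("top0.pkl","rb"))
for n,(u,v) in dict(bench1=(238,125),bench2=(284,105),deckdisc=(316,171),rec=(325,197),pet=(364,279)).items(): print(n,atz(c,u,v,.045).round(4), d[v,u])
cr=p[115:265,225:425]; save(cv2.resize(cr,(800,600),interpolation=cv2.INTER_CUBIC),"pics/topcrop.png")
g=cv2.cvtColor(p,cv2.COLOR_RGB2GRAY)
w=(g>150).astype(np.uint8)
n,l,s,ce=cv2.connectedComponentsWithStats(w)
i=l[150,290]; m=(l==i).astype(np.uint8)
cs,_=cv2.findContours(m,cv2.RETR_EXTERNAL,cv2.CHAIN_APPROX_NONE)
ct=max(cs,key=cv2.contourArea); r=cv2.minAreaRect(ct); b=cv2.boxPoints(r); print(r)
for q in b: print(q,atz(c,*q,.045).round(4))
k=(g<45).astype(np.uint8); n,l,s,ce=cv2.connectedComponentsWithStats(k)
for i in range(1,n):
    if 30<s[i,4]<3000: print(ce[i].round(1),s[i], atz(c,*ce[i],.045).round(4))
T=np.linalg.inv(c["world_to_cam"]);print(T.round(3),c["mtx"])
E
```

```text
bench1 [0.737  0.0931 0.045 ] 0.8213131
bench2 [ 0.7842 -0.007   0.045 ] 0.82309866
deckdisc [ 0.6394 -0.0789  0.045 ] 0.76736724
rec [ 0.5832 -0.0988  0.045 ] 0.7718139
pet [ 0.4101 -0.1831  0.045 ] 0.7864053
((323.6487121582031, 190.613037109375), (113.67473602294922, 101.15084075927734), 79.63367462158203)
[263.67142 143.80399] [0.6967 0.0361 0.045 ]
[363.17123 125.60281] [ 0.7422 -0.1817  0.045 ]
[383.626   237.42209] [ 0.4989 -0.2255  0.045 ]
[284.1262  255.62326] [ 0.4559 -0.0122  0.045 ]
[ 24.4 257.4] [ 10 219  29  77 156] [0.4418 0.5366 0.045 ]
[294.4 237.5] [289 231  14  15  58] [ 0.4949 -0.0337  0.045 ]
[[ 0.021 -0.997  0.072  0.533]
 [-1.    -0.022 -0.01   0.063]
 [ 0.011 -0.072 -0.997  0.811]
 [ 0.     0.     0.     1.   ]] [[355.29376042   0.         253.90170856]
 [  0.         355.29376042 192.97736864]
 [  0.           0.           1.        ]]
```

View pics/topcrop.png

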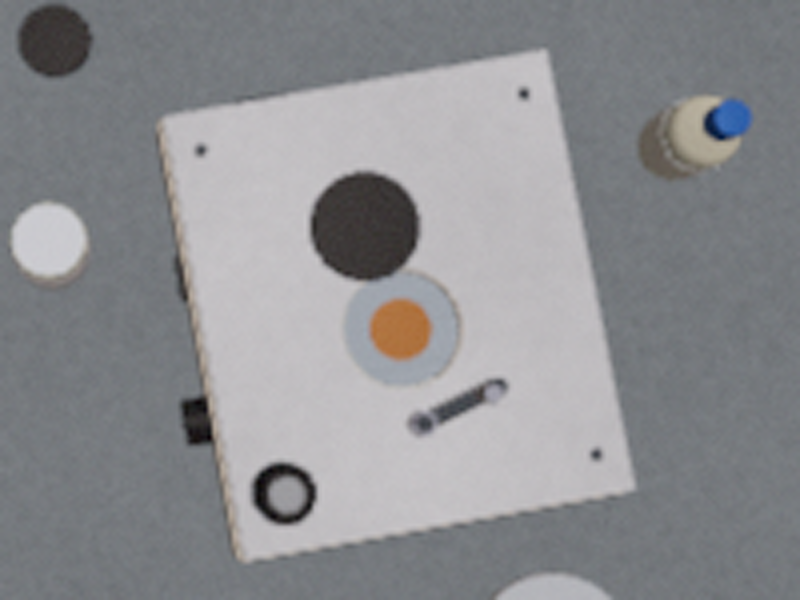

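```bash
cat >> h.py <<'E'
def crop2(c,x,y,z,u0=225,v0=115,s=4): return atz(c,u0+(x+.5)/s-.5,v0+(y+.5)/s-.5,z)[:2]
E
python3 - <<'E'
from h import *
import pickle
p,d,c=pickle.load(open("top0.pkl","rb"))
C=np.array([crop2(c,*q,.045) for q in [(160,120),(547,50),(635,490),(240,562)]])
L=np.array([(-110,140),(110,140),(110,-110),(-110,-110)])/1000
R,_=0,0
mu,ml=C.mean(0),L.mean(0); H=(L-ml).T@(C-mu); a=np.arctan2(H[0,1]-H[1,0],H[0,0]+H[1,1]); Rm=np.array([[np.cos(a),-np.sin(a)],[np.sin(a),np.cos(a)]])
t=mu-Rm@ml; print("yaw",np.degrees(a),"rec",t,"res",(C-(L@Rm.T+t)).round(4).tolist())
print("rec px",crop2(c,403,328,.045),"amber",crop2(c,401,329,.039))
b=lambda w:Rm.T@(w-t)
D=crop2(c,365,225,.051); print("disc",D,b(D), "diam",np.linalg.norm(crop2(c,310,225,.051)-crop2(c,420,225,.051)),"bench disc",np.linalg.norm(crop2(c,18,40,.005)-crop2(c,92,40,.005)))
P=crop2(c,420,424,.056); print("pivot",P,b(P)); Q=crop2(c,495,391,.073); print("post",Q,b(Q), np.linalg.norm(Q-P)); v=b(Q)-[0,-.052]; print(np.arctan2(v[1],v[0]))
E=crop2(c,288,492,.089); print("eyepiece",b(E))
E
```

```text
yaw -78.65815149640574 rec [ 0.58282234 -0.09847076] res [[-0.0036, -0.003], [-0.003, 0.001], [0.003, 0.003], [0.0036, -0.001]]
rec px [ 0.58404081 -0.09965645] amber [ 0.58386954 -0.09983994]
disc [ 0.63886265 -0.07748924] [-0.00955076  0.0590722 ] diam 0.05943029619949089 bench disc 0.042606991552593086
pivot [ 0.53246691 -0.10668395] [-0.00185022 -0.05098727]
post [ 0.5504117  -0.14181959] [ 0.03612833 -0.04030278] 0.03945286496191263
0.3131177568974338
eyepiece [-0.0814431  -0.07136549]
```

Candidates: the deck disc at (316,171), about 59 mm across; the bench discs at (238,125) and (284,105), about 43 mm across. I choose the deck disc: it is the right size and lies on the deck's +y side. The crop confirms this. I'll move above its far side.

Emit:
jog_arm(steps=[0.03, -0.07, -0.05, 0, -0.07, 0.03, -0.14, -0.1, 0, -0.14, 0.03, -0.21, -0.15, 0, -0.21, 0.03, -0.28, -0.2, 0.01, -0.28, 0.03, -0.35, -0.25, 0.02, -0.35, 0.03, -0.42, -0.3, 0.03, -0.42, 0.03, -0.49, -0.35, 0.04, -0.49, 0.03, -0.56, -0.4, 0.05, -0.56, 0.03, -0.62, -0.445, 0.06, -0.62, 0.03, -0.683, -0.49, 0.07, -0.66], grip_force=20)

```text
clock: 1.1
position: [0.4816, 0.211, 0.2165]
ee_rot: [-0.193, 0.981, 0.0, 0.0]
ft_force: [1.0, -0.4, -0.7]
grip_width: 0.354
```

Emit:
jog_arm(steps=[0.03, -0.014, -0.047, 0.006, 0, 0.03, -0.028, -0.094, 0.012, 0, 0.03, -0.042, -0.141, 0.018, 0, 0.03, -0.056, -0.188, 0.025, 0, 0.03, -0.07, -0.235, 0.032, 0, 0.03, -0.083, -0.28, 0.04, 0, 0.03, -0.096, -0.327, 0.048, 0, 0.03, -0.096, -0.327, 0.056, 0, 0.03, -0.096, -0.327, 0.056, 0, 0.03, -0.096, -0.327, 0.056, 0])

```text
clock: 2.1
position: [0.6926, -0.0525, 0.1604]
ee_rot: [-0.193, 0.981, 0.001, -0.0]
ft_force: [0.6, 0.2, -0.3]
grip_width: 0.357
```

```bash
python3 - <<'E'
from h import *
import pickle
for n in("wrist",'top'):
    p,d,c=cam(n); save(p,f"pics/{n}1.png"); pickle.dump((p,d,c),open(f"{n}1.pkl","wb"))
o=manip.get_obs(); print(o["position"],o["ee_rot"],o["grip_width"],o["ft_force"])
E
```

```text
[ 0.69291977 -0.05211852  0.16144504] [-1.92934337e-01  9.81211464e-01  4.24141333e-04  4.73986819e-04] 0.34842742403904203 [-0.1386213   0.08124675  0.35626808]
```

View pics/wrist1.png

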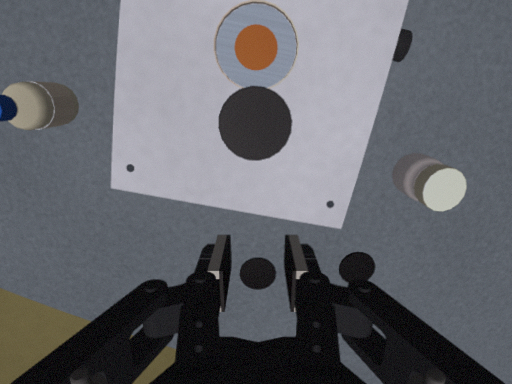

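View pics/top1.png

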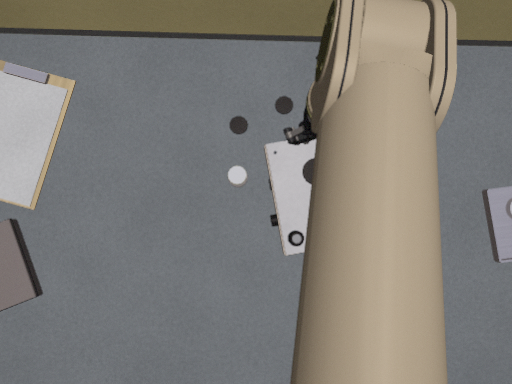

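The wrist view shows the disc at (255,122), the recess at (256,46), and the fingers centred on column ~258, so all three line up. I'll measure this.

```bash
python3 - <<'E'
from h import *
import pickle
p,d,c=pickle.load(open("wrist1.pkl","rb"))
g=cv2.cvtColor(p,cv2.COLOR_RGB2GRAY)
def ell(m,u,v):
    n,l,s,ce=cv2.connectedComponentsWithStats(m.astype(np.uint8)); return ce[l[v,u]],s[l[v,u]]
ce,s=ell(g<60,255,122); print(ce,s)
hsv=cv2.cvtColor(p,cv2.COLOR_RGB2HSV); ca,sa=ell((hsv[...,1]>150)&(hsv[...,0]<25),256,46); print(ca,sa)
D=atz(c,*ce,.051); A=atz(c,*ca,.039); print("disc",D,"rec",A, "rec rim",atz(c,256,45.5,.045))
for q in [(124,0),(112,188),(341,228)]: print(atz(c,*q,.045))
X=np.array([-.9255,-.3787]);Y=np.array([-.3787,.9255]); T=np.array([.6929,-.0521])
for n,q in(("disc",D),("rec",A)): print(n,(q[:2]-T)@X,(q[:2]-T)@Y)
E
```

```text
[254.62292278 122.60654936] [ 219   86   72   74 4092]
[255.66        46.96206897] [ 235   25   42   45 1450]
disc [ 0.63621871 -0.07661493  0.051     ] rec [ 0.58222276 -0.09762215  0.039     ] rec rim [ 0.58197766 -0.09741335  0.045     ]
[ 0.58801846 -0.20237542  0.045     ]
[ 0.73740463 -0.1740861   0.045     ]
[0.69528893 0.03407693 0.045     ]
disc 0.061742341302226576 -0.0012233608899833292
rec 0.11967102737400102 -0.00021728256341624946
```

```bash
python3 - <<'E'
from h import *
import pickle
p,d,c=pickle.load(open("wrist1.pkl","rb"))
T=np.linalg.inv(c["world_to_cam"])
for v in range(228,312,6):
    r=[]
    for u in (214,218,222,226,229,287,291,296):
        q=T[:3,:3]@(ray(c,u,v)*d[v,u])+T[:3,3]; r.append("%d:%.3f,%.3f,%.3f"%(u,*((q[:2]-[.6929,-.0521])@np.array([[-.9255,-.3787],[-.3787,.9255]]).T),q[2]))
    print(v,r)
save(cv2.resize(p[210:320,180:330],(750,550)),"pics/fing.png")
E
```

```text
228 ['214:-0.056,-0.047,-0.000', '218:-0.056,-0.043,0.000', '222:-0.056,-0.038,0.001', '226:-0.056,-0.034,0.001', '229:-0.057,-0.031,-0.001', '287:-0.057,0.033,-0.000', '291:-0.056,0.038,0.000', '296:-0.056,0.043,-0.000']
234 ['214:-0.064,-0.048,-0.001', '218:-0.064,-0.043,-0.000', '222:-0.064,-0.039,-0.001', '226:-0.063,-0.034,0.001', '229:-0.064,-0.031,-0.000', '287:-0.064,0.034,0.000', '291:-0.064,0.038,-0.001', '296:-0.064,0.044,0.000']
240 ['214:-0.071,-0.048,0.001', '218:0.012,-0.020,0.155', '222:0.012,-0.018,0.154', '226:0.012,-0.015,0.154', '229:0.010,-0.014,0.151', '287:0.012,0.016,0.155', '291:0.012,0.018,0.154', '296:0.012,0.020,0.155']
246 ['214:0.012,-0.021,0.161', '218:0.013,-0.019,0.162', '222:0.012,-0.017,0.161', '226:0.012,-0.015,0.161', '229:0.007,-0.014,0.152', '287:0.010,0.016,0.157', '291:0.012,0.017,0.160', '296:0.012,0.020,0.161']
252 ['214:0.012,-0.020,0.166', '218:0.012,-0.018,0.166', '222:0.011,-0.016,0.166', '226:0.011,-0.014,0.165', '229:0.004,-0.014,0.153', '287:0.006,0.016,0.157', '291:0.012,0.017,0.166', '296:0.011,0.019,0.165']
258 ['214:0.011,-0.019,0
[... 1198 characters left out ...]
'291:0.003,0.015,0.182', '296:0.005,0.017,0.184']
294 ['214:0.012,-0.016,0.197', '218:0.083,0.001,0.286', '222:-0.001,-0.015,0.180', '226:-0.008,-0.014,0.172', '229:-0.145,-0.034,-0.000', '287:-0.146,0.037,-0.001', '291:-0.001,0.016,0.181', '296:0.083,0.001,0.286']
300 ['214:0.013,-0.015,0.202', '218:0.000,-0.016,0.186', '222:-0.003,-0.015,0.182', '226:-0.153,-0.038,0.001', '229:-0.155,-0.034,-0.001', '287:-0.154,0.037,-0.001', '291:-0.004,0.016,0.181', '296:0.000,0.017,0.186']
306 ['214:0.018,-0.013,0.211', '218:-0.002,-0.016,0.188', '222:0.083,0.001,0.286', '226:-0.164,-0.038,-0.001', '229:-0.163,-0.034,-0.000', '287:-0.163,0.037,-0.001', '291:-0.008,0.016,0.180', '296:-0.003,0.017,0.187']
```

View pics/fing.png

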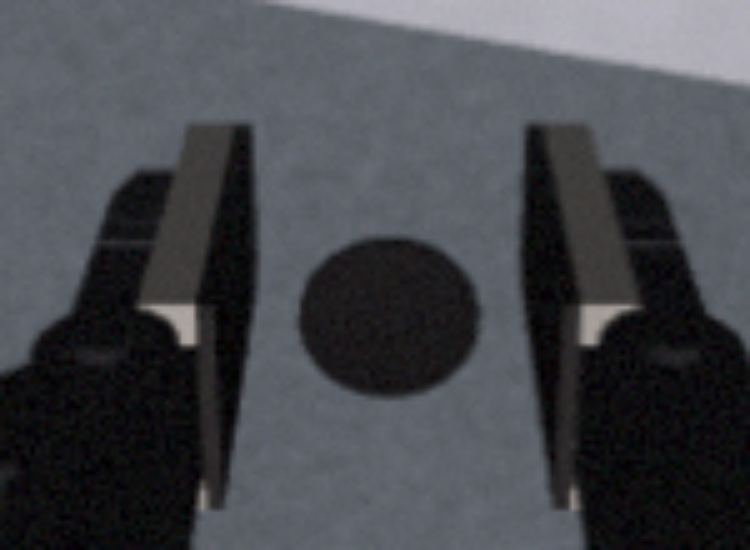

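Emit:
jog_arm(steps=[0.03, 0, -0.001, 0.02, 0, 0.03, 0, -0.001, 0.04, 0, 0.03, 0, -0.001, 0.06, 0, 0.03, 0, -0.001, 0.075, 0, 0.03, 0, -0.001, 0.085, 0, 0.03, 0, -0.001, 0.092, 0, 0.03, 0, -0.001, 0.096, 0, 0.03, 0, -0.001, 0.098, 0, 0.03, 0, -0.001, 0.098, 0, 0.03, 0, -0.001, 0.098, 0])

```text
clock: 3.2
position: [0.6937, -0.0549, 0.0633]
ee_rot: [-0.192, 0.981, -0.0, 0.0]
ft_force: [-0.3, 0.0, 0.6]
grip_width: 0.35
```

```bash
python3 - <<'E'
from h import *
import pickle
o=manip.get_obs(); print(o["position"],o["ee_rot"],o["grip_width"],o["ft_force"])
p,d,c=cam("wrist"); save(p,f"pics/w2.png"); pickle.dump((p,d,c),open(f"wrist2.pkl","wb"))
T=np.linalg.inv(c["world_to_cam"])
for u in (220,224,228,288,292):
  z=[]
  for v in range(226,250,2):
    q=T[:3,:3]@(ray(c,u,v)*d[v,u])+T[:3,3]; z.append(round(q[2],4))
  print(u,z)
E
```

```text
[ 0.69365264 -0.05490456  0.06325723] [-1.91887707e-01  9.81416801e-01 -6.32544451e-05  4.08374349e-04] 0.34992364816222765 [-0.26023353  0.02475427  0.55343538]
220 [np.float64(0.0447), np.float64(0.0451), np.float64(0.0455), np.float64(0.0448), np.float64(0.045), np.float64(0.0517), np.float64(0.0549), np.float64(0.0576), np.float64(0.0598), np.float64(0.0613), np.float64(0.0637), np.float64(0.065)]
224 [np.float64(0.0456), np.float64(0.1886), np.float64(0.045), np.float64(0.0451), np.float64(0.0458), np.float64(0.0505), np.float64(0.0542), np.float64(0.057), np.float64(0.0586), np.float64(0.0613), np.float64(0.0631), np.float64(0.0647)]
228 [np.float64(0.0446), np.float64(0.0449), np.float64(0.0441), np.float64(0.0444), np.float64(0.0447), np.float64(0.0507), np.float64(0.0539), np.float64(0.0567), np.float64(0.0578), np.float64(0.0589), np.float64(0.0588), np.float64(0.0602)]
288 [np.float64(0.0441), np.float64(0.0456), np.float64(0.044), np.float64(0.0445), np.float64(0.0446), np.float64(0.0512), np.float64(0.0537), np.float64(0.0575), np.float64(0.0599), np.float64(0.0613), np.float64(0.0624), np.float64(0.0641)]
292 [np.float64(0.0449), np.float64(0.0447), np.float64(0.0444), np.float64(0.046), np.float64(0.0442), np.float64(0.0515), np.float64(0.0556), np.float64(0.0573), np.float64(0.0594), np.float64(0.0617), np.float64(0.0633), np.float64(0.1886)]
```

View pics/w2.png

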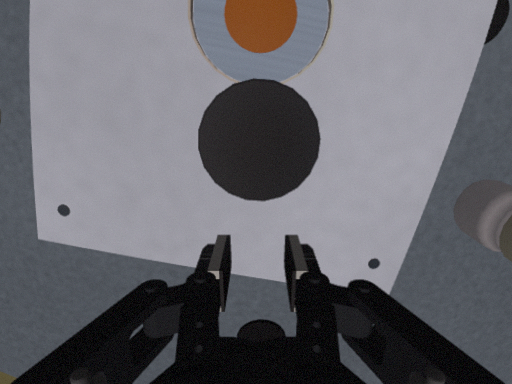

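Emit:
jog_arm(steps=[0.03, 0.005, 0, 0.0015, 0, 0.03, 0.013, 0, 0.0025, 0, 0.03, 0.021, 0, 0.0025, 0, 0.03, 0.027, 0, 0.0025, 0, 0.03, 0.034, 0, 0.0025, 0, 0.03, 0.041, 0, 0.0025, 0, 0.03, 0.048, 0, 0.0025, 0, 0.03, 0.054, 0, 0.0025, 0, 0.03, 0.06, 0, 0.0025, 0, 0.03, 0.06, 0, 0.0025, 0])

```text
clock: 4.25
position: [0.6384, -0.0776, 0.0617]
ee_rot: [-0.192, 0.981, -0.0, 0.002]
ft_force: [0.7, 0.9, 8.1]
grip_width: 0.348
```

```bash
python3 - <<'E'
from h import *
o=manip.get_obs(); print(o["position"],o["ee_rot"],o["grip_width"],o["ft_force"])
p,d,c=cam("wrist"); save(p,f"pics/w3.png")
E
```

```text
[ 0.6383619  -0.07761004  0.06173505] [-1.91766123e-01  9.81439424e-01 -4.38023853e-05  1.55217092e-03] 0.34752320322292585 [0.65296844 0.94103289 8.12177517]
```

View pics/w3.png

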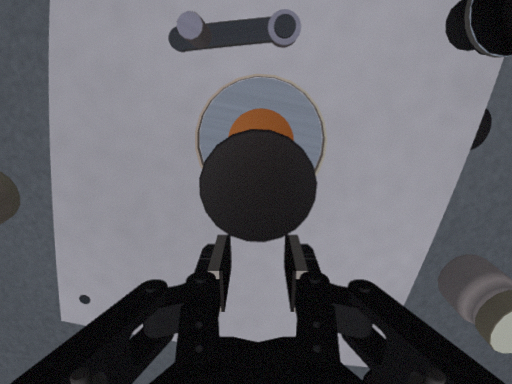

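The disc moved straight, with its centre now at (258,185) and the recess at (261,137). The upward 8 N suggests the tips are rubbing the deck, so I'll raise slightly and keep pushing.

Emit:
jog_arm(steps=[0.03, 0, 0, -0.0015, 0, 0.03, 0, 0, -0.0015, 0, 0.03, 0.003, 0, -0.0015, 0, 0.03, 0.006, 0, -0.0015, 0, 0.03, 0.009, 0, -0.0015, 0, 0.03, 0.012, 0, -0.0015, 0, 0.03, 0.015, 0, -0.0015, 0, 0.03, 0.017, 0, -0.0015, 0, 0.03, 0.019, 0, -0.0015, 0, 0.03, 0.019, 0, -0.0015, 0])

```text
clock: 5.3
position: [0.6198, -0.0847, 0.0617]
ee_rot: [-0.192, 0.981, 0.0, -0.0]
ft_force: [-0.6, -1.0, 3.7]
grip_width: 0.35
```

```bash
python3 - <<'E'
from h import *
o=manip.get_obs(); print(o["position"],o["ee_rot"],o["grip_width"],o["ft_force"])
p,d,c=cam("wrist"); save(p,f"pics/w4.png")
E
```

```text
[ 0.61983035 -0.08474497  0.0617416 ] [-1.91836683e-01  9.81426849e-01  6.91014060e-05 -1.49206494e-04] 0.35012688341661835 [-0.60153345 -1.01835199  3.7271477 ]
```

View pics/w4.png

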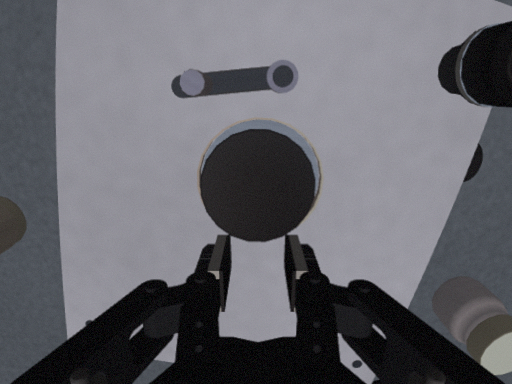

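```bash
cat > z.py <<'E'
from h import *
import sys
p,d,c=cam("wrist"); T=np.linalg.inv(c["world_to_cam"])
V,U=np.mgrid[0:384,0:512]
m=np.array(c["mtx"]);x=(U-m[0,2])/m[0,0];y=(V-m[1,2])/m[1,1];a,b=x,y
for _ in range(20):
    s=1+c["k1"]*(a*a+b*b);a,b=x/s,y/s
P=np.stack([a*d,b*d,d],-1)@T[:3,:3].T+T[:3,3]
np.save("P.npy",P)
g=cv2.cvtColor(p,cv2.COLOR_RGB2GRAY)
u,v=int(sys.argv[1]),int(sys.argv[2])
n,l,s,ce=cv2.connectedComponentsWithStats(((g<60)&(P[...,2]<.054)&(P[...,2]>.03)).astype(np.uint8))
k=cv2.erode((l==l[v,u]).astype(np.uint8),np.ones((5,5)))>0
Q=P[k]; A=np.c_[Q[:,:2]-Q[:,:2].mean(0),np.ones(len(Q))]; co=np.linalg.lstsq(A,Q[:,2],rcond=None)[0]
print("disc",Q[:,:2].mean(0),"z",co[2],"tilt",co[:2],s[l[v,u]])
for du,dv in((-120,0),(120,0),(0,-85)):
    q=P[v+dv-4:v+dv+4,u+du-4:u+du+4,2]; print("deck",np.median(q))
E
python3 z.py 258 185
```

```text
disc [ 0.58354578 -0.09868893] z 0.04790322026848847 tilt [0.10885372 0.01949626] [  200   129   115   144 10190]
deck 0.04477173117871201
deck 0.0448518543260991
deck 0.044876446503700596
```

The disc is tilted by about 6°, with its front edge down and its back edge still on the rim. It needs a few more mm.

Emit:
jog_arm(steps=[0.03, 0, 0, -0.0005, 0, 0.03, 0.001, 0, -0.0005, 0, 0.03, 0.002, 0, -0.0005, 0, 0.03, 0.003, 0, -0.0005, 0, 0.03, 0.004, 0, -0.0005, 0, 0.03, 0.004, 0, -0.0005, 0, 0.03, 0.004, 0, -0.0005, 0, 0.03, 0.004, 0, -0.0005, 0, 0.03, 0.004, 0, -0.0005, 0, 0.03, 0.004, 0, -0.0005, 0])

```text
clock: 6.4
position: [0.6164, -0.0861, 0.0622]
ee_rot: [-0.192, 0.981, 0.0, 0.0]
ft_force: [0.4, -0.0, -0.1]
grip_width: 0.353
```

```bash
python3 z.py 258 185; python3 - <<'E'
from h import *
o=manip.get_obs(); print(o["position"],o["ee_rot"],o["grip_width"],o["ft_force"])
p,d,c=cam("wrist"); save(p,f"pics/w5.png")
E
```

```text
disc [ 0.5830734  -0.09883977] z 0.04486864378955007 tilt [-0.00044917 -0.00030116] [ 202  134  112  139 9471]
deck 0.04481707762651721
deck 0.044794627183295965
deck 0.04561203901152128
[ 0.61643908 -0.08605536  0.06218794] [-1.91941348e-01  9.81406397e-01  4.98984886e-05  5.28705436e-07] 0.34901619655669613 [-0.17872733 -0.31753282  1.70937666]
```

View pics/w5.png

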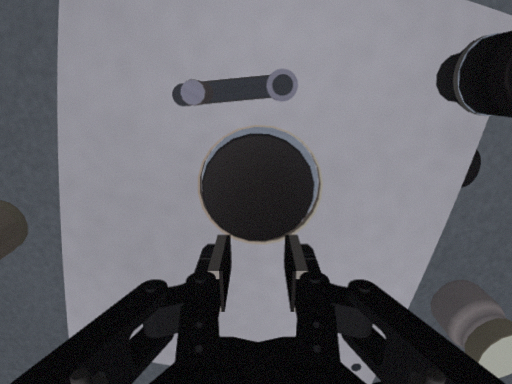

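The disc is seated: top at z 0.0449, tilt about 0. Next I'll lift away and measure the clip.

Emit:
jog_arm(steps=[0.03, -0.005, 0, -0.01, 0, 0.03, -0.005, 0, -0.03, 0, 0.03, -0.005, 0, -0.055, 0, 0.0, -0.005, 0, -0.08, 0, 0.0, -0.005, 0, -0.1, 0, 0.0, -0.005, 0, -0.1, 0, 0.0, -0.005, 0, -0.1, 0, 0.0, -0.005, 0, -0.1, 0, 0.0, -0.005, 0, -0.1, 0, 0.0, -0.005, 0, -0.1, 0])

```text
clock: 7.5
position: [0.6207, -0.0841, 0.1614]
ee_rot: [-0.192, 0.981, 0.0, -0.001]
ft_force: [0.5, 0.3, -0.5]
grip_width: -0.001
```

```bash
python3 - <<'E'
from h import *
import pickle
o=manip.get_obs(); print(o["position"],o["ee_rot"],o["grip_width"],o["ft_force"],o["joint_pos"])
p,d,c=cam("wrist"); save(p,f"pics/w6.png");pickle.dump((p,d,c),open("wrist6.pkl","wb"))
E
```

```text
[ 0.62071747 -0.08414868  0.16144737] [-1.91913352e-01  9.81411663e-01  1.34926975e-04 -6.28146991e-04] -0.001293473180748107 [ 0.48270155  0.27637953 -0.53405578] [-0.26318564  0.41143143  0.41883903  1.58551909 -0.17642379  1.18355491
  2.14867612]
```

View pics/w6.png

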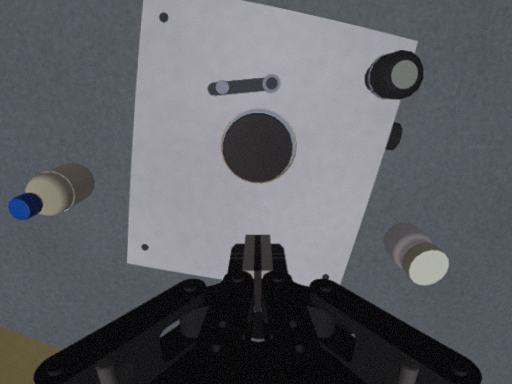

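```bash
python3 - <<'E'
from h import *
import pickle
p,d,c=pickle.load(open("wrist6.pkl","rb"))
T=np.linalg.inv(c["world_to_cam"])
X=np.array([-.9263,-.3767]);Y=np.array([-.3767,.9263]);t=np.array([.6207,-.0841])
for v in (238,242,246,252,258,264):
    r=[]
    for u in range(224,294,5):
        q=T[:3,:3]@(ray(c,u,v)*d[v,u])+T[:3,3]; e=q[:2]-t
        if q[2]>.1: r.append("%d:%.0f,%.0f,%.0f"%(u,e@X*1e3,e@Y*1e3,q[2]*1e3-161.4))
    print(v,r)
post=atz(c,222,87.5,.073)[:2]; piv=atz(c,271,83,.056)[:2]; rec=atz(c,258,147,.045)[:2]
print(post,piv,rec,np.linalg.norm(post-piv),np.degrees(np.arctan2(*(post-piv)[::-1])))
cr=p[60:200,180:420];save(cv2.resize(cr,None,fx=3.3,fy=3.3,interpolation=cv2.INTER_CUBIC),"pics/w6c.png")
E
```

```text
238 ['249:11,-4,-10', '254:10,-1,-10', '259:11,2,-9', '264:11,4,-8', '269:10,7,-10']
242 ['249:11,-3,-5', '254:10,-1,-6', '259:11,2,-4', '264:11,4,-5', '269:11,7,-4']
246 ['234:8,-11,-7', '239:8,-9,-6', '244:7,-6,-8', '249:11,-3,-1', '254:12,-1,1', '259:12,2,0', '264:11,4,-1', '269:11,7,-0', '274:7,10,-8', '279:7,12,-7']
252 ['234:7,-11,-1', '239:7,-8,-2', '244:12,-6,6', '249:12,-3,6', '254:11,-1,6', '259:11,2,6', '264:11,4,5', '269:11,6,6', '274:7,9,-1', '279:82,1,126', '284:7,14,-1']
258 ['234:6,-11,3', '239:6,-8,3', '244:12,-5,11', '249:11,-3,10', '254:11,-1,11', '259:12,2,12', '264:11,4,11', '269:11,6,10', '274:7,9,4', '279:8,11,5', '284:7,14,4']
264 ['229:7,-12,10', '234:8,-10,10', '239:8,-8,10', '244:12,-5,17', '249:11,-3,16', '254:11,-1,15', '259:11,2,16', '264:11,4,16', '269:11,6,15', '274:8,9,10', '279:7,11,9', '284:7,13,9']
[ 0.54840357 -0.13944527] [ 0.5317022  -0.10796952] [ 0.58267383 -0.09792864] 0.03563226930903502 -62.049086092972914
```

View pics/w6c.png

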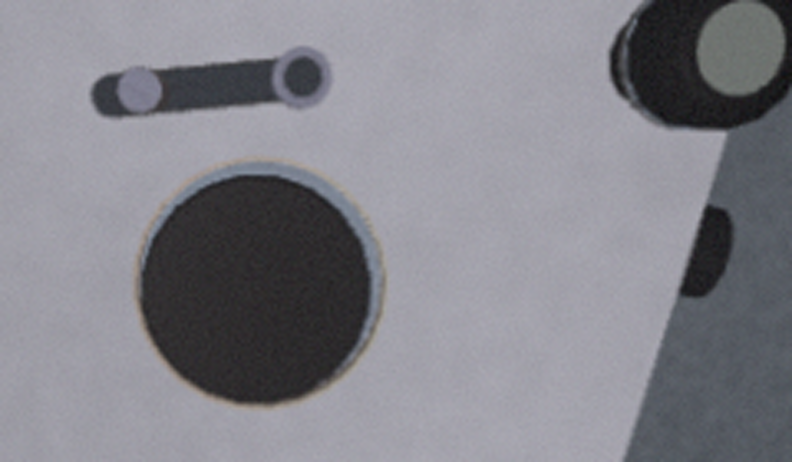

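The crop shows the disc seated in the recess with a small even gap. The clip post is at (222,87) and the pivot at (271,83), so the clip is at about -62° in world and must turn 73° CCW. I'll position the closed fingers behind the post.

Emit:
jog_arm(steps=[0.0, 0.02, -0.005, 0, 0.147, 0.0, 0.04, -0.01, 0, 0.294, 0.0, 0.06, -0.015, 0, 0.441, 0.0, 0.08, -0.02, 0, 0.588, 0.0, 0.1, -0.025, 0, 0.735, 0.0, 0.118, -0.027, 0, 0.882, 0.0, 0.118, -0.027, 0, 1.029, 0.0, 0.118, -0.027, 0, 1.176, 0.0, 0.118, -0.027, 0, 1.32, 0.0, 0.118, -0.027, 0, 1.468])

```text
clock: 8.55
position: [0.5218, -0.1537, 0.1621]
ee_rot: [0.518, 0.856, 0.0, -0.0]
ft_force: [0.8, -0.1, 0.3]
grip_width: 0.001
```

Emit:
jog_arm(steps=[0.0, 0, 0, 0, 0, 0.0, 0, 0, 0, 0, 0.0, 0, 0, 0.015, 0, 0.0, 0, 0, 0.03, 0, 0.0, 0, 0, 0.045, 0, 0.0, 0, 0, 0.06, 0, 0.0, 0, 0, 0.075, 0, 0.0, 0, 0, 0.085, 0, 0.0, 0, 0, 0.087, 0, 0.0, 0, 0, 0.087, 0])

```text
clock: 9.55
position: [0.5219, -0.1538, 0.075]
ee_rot: [0.515, 0.857, -0.0, -0.0]
ft_force: [0.5, -0.2, 1.3]
grip_width: -0.007
```

```bash
python3 - <<'E'
from h import *
o=manip.get_obs(); print(o["position"],o["ee_rot"],o["grip_width"],o["ft_force"],o["joint_pos"][6])
p,d,c=cam("wrist"); save(p,f"pics/w7.png")
p,d,c=cam("side"); save(cv2.resize(p[170:320,180:380],(800,600),interpolation=cv2.INTER_CUBIC),f"pics/s7.png")
a=o["ee_rot"]; y=2*a[1]*a[:2]-[0,1]; print(np.degrees(np.arctan2(y[1],y[0])))
v=o["position"][:2]-[.5317,-.108]; er=np.array([np.cos(np.radians(-62)),np.sin(np.radians(-62))]); et=np.array([-er[1],er[0]]); print(v@er,v@et)
E
```

```text
[ 0.5218621  -0.15381046  0.07497039] [ 5.14939629e-01  8.57226412e-01 -1.69297888e-04 -1.67300127e-04] -0.006796136825223958 [ 0.50121712 -0.17616137  1.27719095] 0.9185837528790879
28.013155609116556
0.03582962276040645 -0.030193055902382675
```

View pics/w7.png

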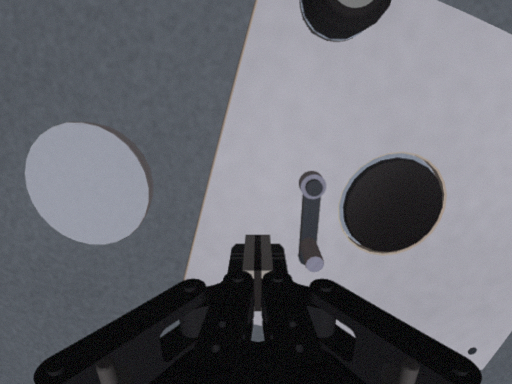

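View pics/s7.png

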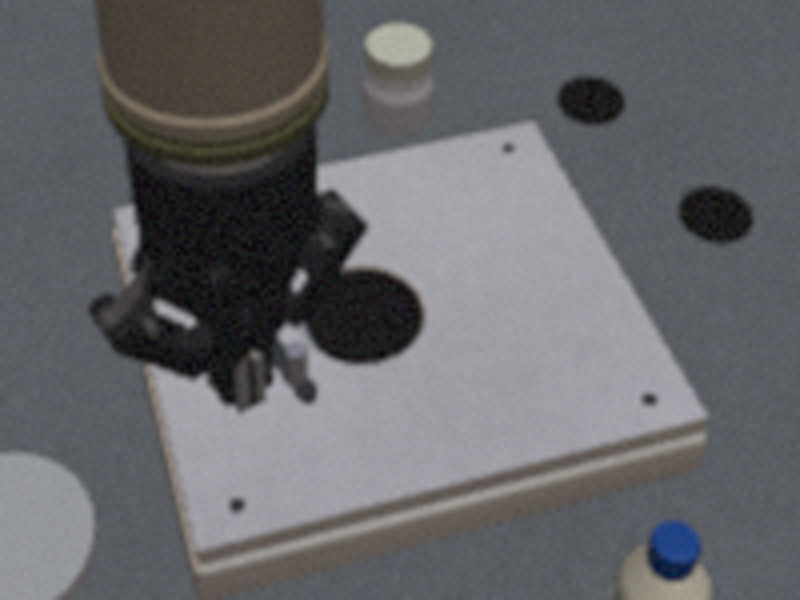

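The side view shows the closed fingertips right beside the post, at the correct height, on its -y side. Now I'll sweep along the arc.

Emit:
jog_arm(steps=[0.0, 0, 0.005, 0, 0, 0.0, 0, 0.01, 0, 0, 0.0, -0.0013, 0.016, 0, -0.087, 0.0, -0.0027, 0.021, 0, -0.209, 0.0, -0.0036, 0.0256, 0, -0.332, 0.0, -0.0038, 0.0305, 0, -0.454, 0.0, -0.0035, 0.0353, 0, -0.576, 0.0, -0.0025, 0.04, 0, -0.698, 0.0, -0.001, 0.0447, 0, -0.82, 0.0, -0.0002, 0.0466, 0, -0.873])

```text
clock: 10.65
position: [0.5639, -0.1314, 0.0754]
ee_rot: [0.102, 0.995, 0.0, 0.0]
ft_force: [-0.5, -0.9, 0.2]
grip_width: 0.003
```

```bash
python3 - <<'E'
from h import *
o=manip.get_obs(); print(o["position"],o["ee_rot"],o["ft_force"],o["joint_pos"][6])
p,d,c=cam("wrist"); save(p,f"pics/w8.png")
p,d,c=cam("side"); save(cv2.resize(p[170:320,180:380],(800,600),interpolation=cv2.INTER_CUBIC),f"pics/s8.png")
a=o["ee_rot"]; y=2*a[1]*a[:2]-[0,1]; A=np.degrees(np.arctan2(y[1],y[0])); print("tool y ang",A)
v=o["position"][:2]-[.5317,-.108]; et=y; er=np.array([et[1],-et[0]]); print(v@er,v@et)
E
```

```text
[ 0.56386902 -0.13137365  0.07538358] [1.01556834e-01 9.94829715e-01 1.23663592e-04 1.78668507e-04] [-0.54438112 -0.93176665  0.24369729] 1.685548154455733
tool y ang 78.34234529536724
0.03622840624590538 -0.016391322555221858
```

View pics/w8.png

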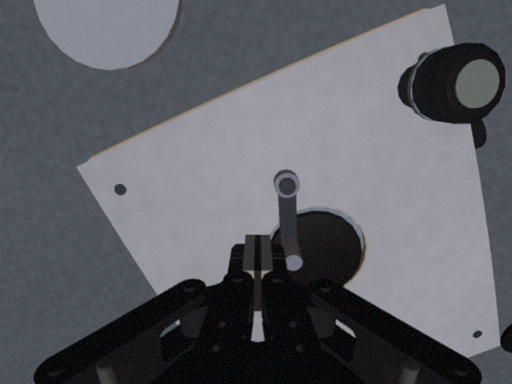

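View pics/s8.png

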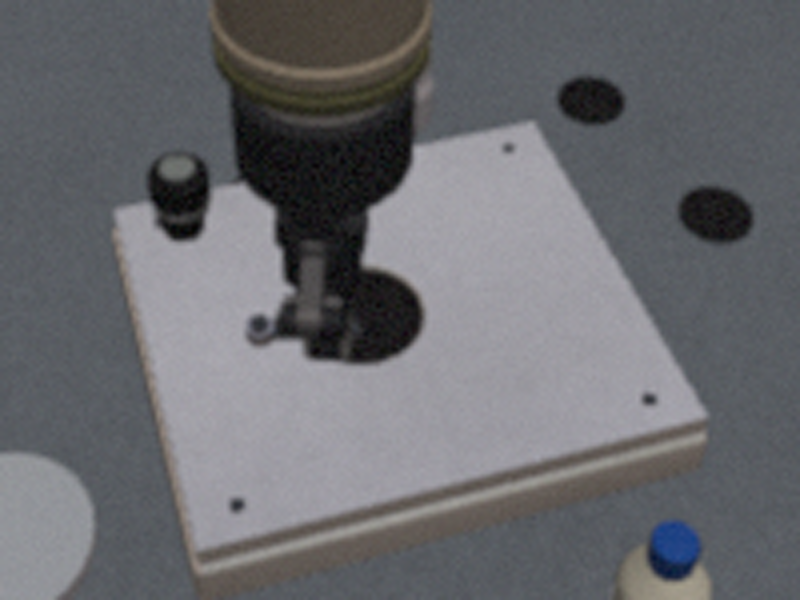

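Emit:
jog_arm(steps=[0.0, -0.0015, 0.004, 0, -0.105, 0.0, -0.0026, 0.008, 0, -0.209, 0.0, -0.0033, 0.012, 0, -0.314, 0.0, -0.0035, 0.0154, 0, -0.401, 0.0, -0.0031, 0.0164, 0, -0.401, 0.0, -0.0031, 0.0164, 0, -0.401, 0.0, -0.0031, 0.0164, 0, -0.401, 0.0, -0.0031, 0.0164, 0, -0.401, 0.0, -0.0031, 0.0164, 0, -0.401, 0.0, -0.0031, 0.0164, 0, -0.401])

```text
clock: 11.75
position: [0.57, -0.119, 0.0755]
ee_rot: [-0.094, 0.996, -0.001, 0.001]
ft_force: [1.3, -7.0, -1.6]
grip_width: 0.002
```

```bash
python3 - <<'E'
from h import *
o=manip.get_obs(); print(o["position"],o["ft_force"],o["joint_pos"][6])
a=o["ee_rot"]; y=2*a[1]*a[:2]-[0,1]; A=np.degrees(np.arctan2(y[1],y[0])); print("tool y ang",A)
v=o["position"][:2]-[.5317,-.108]; et=y; er=np.array([et[1],-et[0]]); print(v@er,v@et, "push F",o["ft_force"][:2]@et)
p,d,c=cam("wrist"); save(p,f"pics/w9.png")
pi=atz(c,287,184,.056); print(pi)
E
```

```text
[ 0.57002884 -0.11895203  0.07554002] [ 1.30362087 -7.01374244 -1.59785883] 2.020957658999447
tool y ang 100.78780768802812
0.03560137552627989 -0.01793248411930681 push F -7.13375688428647
[ 0.53000197 -0.10974401  0.056     ]
```

View pics/w9.png

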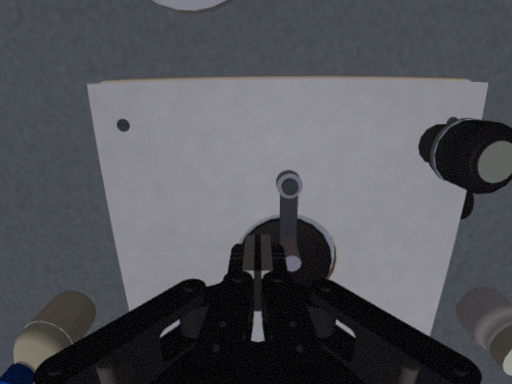

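The side force rose to 7 N, so the clip is at its stop. I'll back off, lift and check.

Emit:
jog_arm(steps=[0.0, 0, -0.004, 0, 0, 0.0, 0, -0.012, 0, 0, 0.0, 0, -0.022, 0, 0, 0.0, 0, -0.022, -0.02, 0, 0.0, 0, -0.022, -0.05, 0, 0.0, 0, -0.022, -0.09, 0, 0.0, -0.02, -0.022, -0.12, 0, 0.0, -0.04, -0.022, -0.14, 0, 0.0, -0.06, -0.022, -0.15, 0, 0.0, -0.06, -0.022, -0.15, 0])

```text
clock: 12.8
position: [0.6351, -0.1261, 0.2265]
ee_rot: [-0.097, 0.995, -0.0, 0.001]
ft_force: [-0.5, 0.3, -0.0]
grip_width: -0.001
```

```bash
python3 - <<'E'
from h import *
import pickle
o=manip.get_obs(); print(o["position"],o["ft_force"],o["clock"])
p,d,c=cam("wrist"); save(p,f"pics/w10.png"); pickle.dump((p,d,c),open("wrist10.pkl","wb"))
p,d,c=cam("side"); save(cv2.resize(p[170:320,180:380],(800,600),interpolation=cv2.INTER_CUBIC),f"pics/s10.png")
E
```

```text
[ 0.63508609 -0.12607473  0.22649105] [-0.48638521  0.28011136 -0.04772444] 12.8
```

View pics/w10.png

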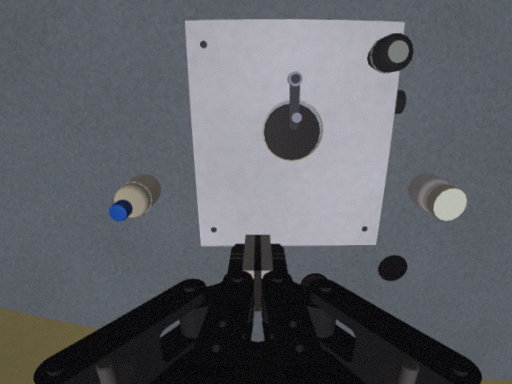

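View pics/s10.png

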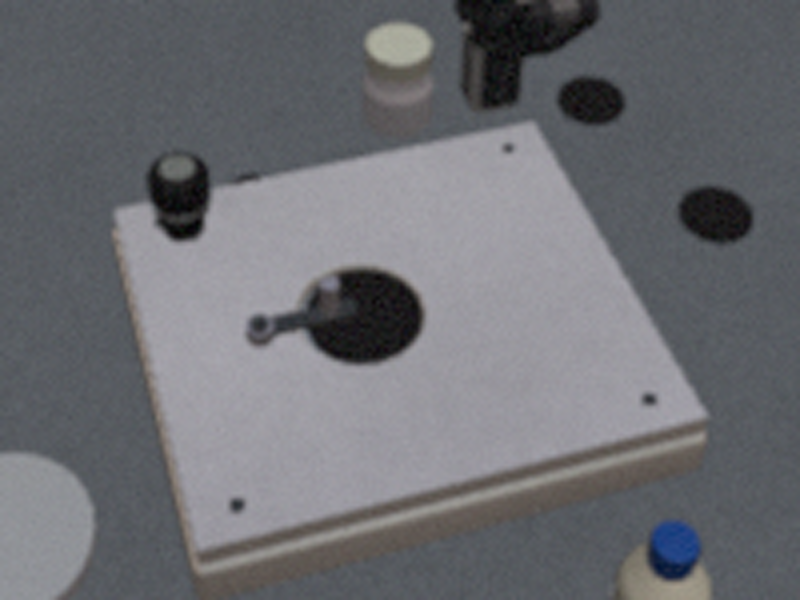

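```bash
python3 - <<'E'
from h import *
import pickle
p,d,c=pickle.load(open("wrist10.pkl","rb"))
a=lambda A,B:np.degrees(np.arctan2(*(B-A)[:2][::-1]))
po,pi=atz(c,296.5,118,.073),atz(c,294.5,78.5,.056)
print("clip",a(pi,po),np.linalg.norm((po-pi)[:2]))
print("edges",a(atz(c,186,21,.045),atz(c,201,245,.045)),a(atz(c,403,22,.045),atz(c,377,244,.045)), a(atz(c,186,20,.045),atz(c,403,22,.045))+90,a(atz(c,201,246,.045),atz(c,377,245,.045))+90)
save(cv2.resize(p[55:175,240:360],(600,600),interpolation=cv2.INTER_CUBIC),"pics/w10c.png")
E
python3 - <<'E'
import sys; sys.argv=['z','282','140']
sys.path.insert(0,'.')
import os; os.chdir('.'); exec(open('z.py').read())
E
```

```text
clip 12.757100125732396 0.03640220183330599
edges 11.10572592150657 11.972768132888994 191.1324188947151 191.20110735277865
disc [ 0.58639252 -0.09836497] z 0.044868809928985634 tilt [0.00356214 0.00109178] [ 265  107   55   56 2133]
deck -0.0002830812545602246
deck 1.1592248401914862e-05
deck 0.044876720386389596
```

View pics/w10c.png

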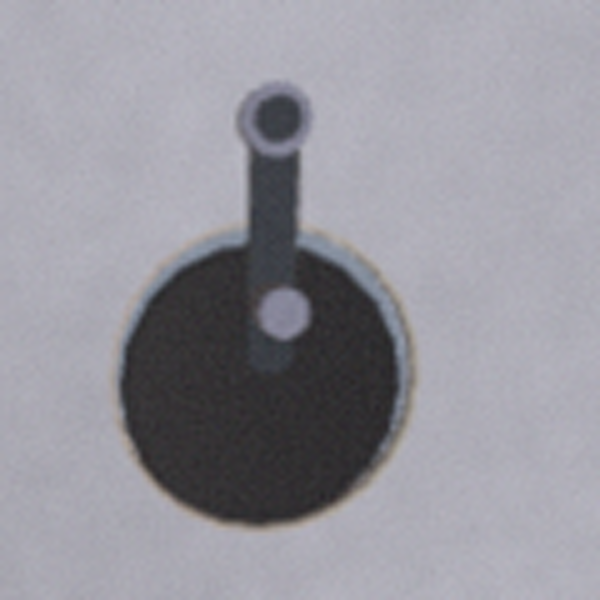

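The clip's angle is 12.8° against about 11.4° for the base's +y, which agrees within error, so it is at its stop. The disc is flush at 0.0449 and level. Nothing else has moved, and the arm is clear.

```bash
python3 -c "
from workcell import manip
print(manip.hand_in())"
```

```text
the job is handed in; nothing more can be done
None
```

The job is done and handed in at about 13 s, well under the 48 s limit. I pushed the 60 mm disc across the deck with two slightly opened fingertips until it dropped into the recess. Then I swung the clip to its stop by pushing its post with closed fingers, and backed the arm clear.

**Last checks:**
- **Disc:** its top is at 44.9 mm, level with the deck at 44.9 mm, and its tilt is about 0.
- **Clip:** it reads 12.8° in the world frame against about 11.4° for the base's +y, which is within measuring error. The push force rose to about 7 N at the stop.
- **Bystanders:** the eyepiece, jar and bottle look unmoved in the final pictures. I compared these by eye and did not measure them. The petri dish is only partly in view in the last side picture.

**Disagreements along the way:**
- **Upward force:** I saw about 8 N on the fingertips during the disc push. I took this to be the tips rubbing the deck and raised them slightly. The depth camera put the tips about 4 mm higher than that contact suggested, and I never settled which was right.
- **Brief tilt:** the disc hung about 6° tilted on the rim until I pushed it a further 4 mm.

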